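Index a cell under the contact probe and hold the guard up

ROBOT

A 6-joint arm with a two-finger parallel gripper is mounted at the origin on the work surface. World frame = base frame: x ahead of the robot, y to its left, z up, the work surface at z = 0. Lengths are in m, angles in degrees, forces in N, time in s.
With the tool pointing down it reaches from about 0.25 to 0.725 m from the base axis. Payload 9.7 kg.
Tool frame: the origin (TCP) lies on the centre line of the jaws, within the pads' length; the fingertips stand 22 mm ahead of it and the grasp point (between the pads) lies 3 mm ahead of it; z points along the fingers, y is the direction in which the jaws open and shut (so a half turn about z gives the same grasp; the last joint's range is limited). The gripper opens to 85 mm and grips with 20 to 120 N. Pads are 22 mm wide; open, the fingers measure 114 mm over their backs; the gripper's body (76 mm by 85 mm) begins 54 mm behind the grasp point. The pads swing forward as they close: fully open they stand 13 mm farther back than shut.
Start: joints at [65.203, 4.979, 10.078, 95.1, 0, 90], TCP at [0.231, 0.499, 0.253] pointing down, gripper open.
Joint ranges: [-179.16, 179.16], [-48.56, 103.87], [-65.8, 70.77], [-126.05, 130.52], [-82.76, 87.17], [-180, 180]. Speed limits (degrees/s): [127.2, 127.2, 147.25, 180, 180, 180].

INTERFACE

Orientations are given as [roll, pitch, yaw] about the fixed x, y, z axes, in that order (R = Rz(yaw) Ry(pitch) Rx(roll)).
In Python, from workcell import get_obs, camera, camera_params, job_done gives the robot as it stands.
- The arm moves only by the tool servo_tool, never from a script. Its argument "steps" is a list of rows, each an object of numbers: "x", "y", "z": the shift along the world's x, y, z in mm; "yaw": the turn about the world's z in degrees. A call has 1 to 12 rows; each row is the pose to reach, as a shift and turn from the pose measured when the call began; what a row does not reach only later rows make up. A row lasts 1/8 s, in which the tool goes at most 62.5 mm and 10.7 degrees, less where a joint would pass 70% of its speed; a pose out of reach is approached as far as the arm can. A call with a gripper value outside its range is refused whole. "grip" is the finger opening in mm, from 0 to 85.4, set as the call begins (left out, the last holds). The fingers move at their own pace and stop on an object; "grip_force" is the grip in N (left out, the last holds). Time passes only in rows, so rows that repeat a pose let the fingers close. It gives the time, the measured TCP pose, the force and the opening at its end, in the units of the state.
- get_obs(): the state, without advancing time (a new reading comes with each control period).
- camera(name): name is "side" or "top"; returns (picture, depth): 400x640x3 uint8, red, green, blue; 400x640 float32, m along the optical axis (not along the pixel's ray), 0 where there is no reading.
- camera_params(name): a dict with "intrinsics" (3x3 intrinsics, pixels), "D" ([k1, k2, p1, p2, k3] as OpenCV has them; the pictures are not rectified), "rvec" (rotation vector, rad) and "tvec" (3), from world to camera coordinates, as OpenCV has them. Camera axes: x right, y down, z forward; pixel columns grow to the right and rows downward; lengths in m; the calibration is good to about 2 mm. A picture is of the moment at which its call begins. camera_params takes no time and is no camera call.
- job_done(): hands the job in, once; it reports no verdict.
The state is a dict: "time": time; "q": joint angles; "qd": joint speeds; "joint_efforts": joint torques, N m; "ee_pos": TCP position; "tcp_rot": TCP orientation; "wrist_force": force on the tool from outside, world axes, zero at the start; "torque": the same for the moment, N m; "opening": finger opening in m.
Only numpy, scipy, OpenCV 4.12 (cv2) and the standard library are available. Lean on these libraries where they do the work, as an engineer would, in place of code of your own. Each camera call takes 0.05 s, during which the arm holds its last target.

TASK

Slide the cell tray along its channel, with the clear guard still shut, until the raised terminal of the thickest of its three cells stands right under the tip of the contact probe, and let go of the tray. Then lift the guard by its bar and finish while holding it open at about 50 degrees from shut, so that I can screw the probe down: it falls shut without your hand, so do not let go at the end. Keep the cells standing in their nests and leave the other things on the station and the table where they are.

Things in the scene. Friction and masses are not known exactly. Their poses are not given: they have to be found in the camera images.
- station: Fixed test station, placed and turned differently each time. Origin on the table straight below the probe tip; x points from the robot's side to its upright back frame, y along the tray channel to the left, z up. Aluminium base plate 200 (x) by 450 mm (y), reaching from y -150 to +300 mm, its top 22 mm above the table. Two low rails (tops 32 mm above the table) form the tray channel.
- probe_tip (a point): Lower end of the fixed brass contact probe, 3 mm thick, pointing straight down from a bracket arm under the guard, 100 mm above the table. Axes as the station's.
- cell_thick_top (a point): Centre of the top of the raised steel terminal (13 mm wide) of the thickest cell: 32 mm in diameter, 65 mm tall, green jacket, standing loose in one of the tray's three nests (which one varies). Its top is 95 mm above the table and passes 5 mm below the probe tip.
- cell_mid_top (a point): The same point of the middle cell, 26 mm in diameter and 65 mm tall, its foot in a grey 32 mm sleeve.
- cell_thin_top (a point): The same point of the thin cell, 18 mm in diameter and 65 mm tall, its foot in a grey 32 mm sleeve.
- tray_post (a point): Grip point on the axis of the upright steel post, 16 mm in diameter, at the tray's left (+y) end. This point is 79 mm above the table, the post's top 95 mm, the tray's surface beside the post 36 mm. With the right cell under the probe the post stands 150 to 240 mm to the +y side of the probe, clear of the guard.
- tray_mid (a point): Middle of the middle nest, at the tray's top surface, 47 mm above the table; 195 mm to the -y side of the post. Black tray, 46 mm wide, 290 mm long, about 0.64 kg with its cells, loose in the channel (1 mm play each side); slides along the station's y, stays where it is left (friction 2 to 6 N). Nests 45 mm apart. It starts pulled out to +y and must go 25 to 160 mm towards the station's -y.
- guard (a joint): Opening angle in rad of the clear guard over the probe: 0 shut (top level), growing as its front swings up and away from the robot; stop at 1.31. 50 degrees is 0.87. About 0.35 kg, no stay or spring: falls shut from any angle; about 2 N at the bar lifts it. Shut: 116 mm wide about the probe, top 171 mm above the table, front panel 77 mm before the probe; cells pass under its sides.
- guard_handle (a point): Middle of the guard's round steel grip bar, 10 mm in diameter, 100 mm long along the station's y, on two standoffs 90 mm apart, 35 mm clear in front of the guard's front panel. 160 mm above the table when shut; 195 mm in front of the hinge axis and 5 mm below it. Turns with the guard.
- guard_hinge (a point): Point on the guard's hinge axis straight behind the middle of the bar, 165 mm above the table and 75 mm behind the probe; the axis runs along the station's y.
- spare_probe: Spare brass probe, 54 mm long, 14 mm thick, lying on the front left of the base plate. Leave it. Origin at its underside.
- sleeve: Spare grey sleeve, 32 mm across and 16 mm high, on the back left of the base plate. Leave it. Origin at its underside.
- multimeter: Grey hand multimeter, 165 x 80 x 45 mm, lying on the table to the right. Leave it. Origin at its underside.
- caliper: Caliper, 230 mm long, lying on the table, front left. Leave it. Origin at its underside.
- screwdriver: Black-handled screwdriver, 180 mm long, lying on the table, front right. Leave it.
- cell_box: Open cardboard box of upright cells, 170 x 110 x 66 mm, on the left of the table. Leave it. Origin at its underside.
- tape_roll: Roll of amber tape, 90 mm across and 19 mm high, on the right of the table. Leave it. Origin at its underside.

How it is judged:
By the outcome, as a careful person would: the job done as asked, in the order asked, and still so for the second after the job is handed in, while the arm keeps its last pose, push and grip.
It also fails if it takes over 54 s, if anything falls off the work surface, if the arm or the gripper's body presses on something with over 40 N, if the wrist force passes 120 N, or if a joint passes its speed limit or range.

## Working session

There is one attempt and no reset: what is moved stays moved. The work goes in short steps, Python scripts to look and compute and a tool call to move; the robot and the scene stay as the last step left them, time stands still between calls to the robot, and variables do not carry over. Pictures are saved under pics/ and viewed, and the job is handed in when it is done.

Besides the shell and the picture viewer there is one more tool, called after ">>>" as a command line: name --argument value ..., lists and objects as JSON in quotes. servo_tool: Moves the arm, as the interface text tells. Its arguments: {"type":"object","properties":{"steps":{"type":"array"},"grip":{"type":"number"},"grip_force":{"type":"number"}},"required":["steps"]}

```bash
ls; mkdir -p pics; python3 - <<'E'
from workcell import *
import cv2,numpy as np
o=get_obs();print(o)
for n in("side","top"):
    p,d=camera(n);cv2.imwrite(f"pics/{n}0.png",p[:,:,::-1]);np.savez(f"{n}0.npz",p=p,d=d)
    print(n,camera_params(n))
E
```

```text
pics
{'time': 0.0, 'q': array([6.52036201e+01, 5.01209188e+00, 1.00363336e+01, 9.50980766e+01,
       1.52686026e-03, 8.99993971e+01]), 'qd': array([-0.04936248,  0.06824822, -0.04247291, -0.09949182, -0.02382937,
       -0.08306965]), 'joint_efforts': array([ 2.96761784e-03, -5.20387423e+01,  4.64800680e+01,  1.62553391e-02,
        1.04198332e-04, -4.14108342e-06]), 'ee_pos': array([0.23058637, 0.49913415, 0.25259035]), 'tcp_rot': array([-1.79926165e+02, -1.52763590e-03,  1.55204221e+02]), 'wrist_force': array([ 0.22170926,  0.15868749, -0.59702556]), 'torque': array([-0.02655755,  0.03733935, -0.04415413]), 'opening': 0.08542800190821914}
side {'intrinsics': array([[418.57506419,   0.        , 317.51492746],
       [  0.        , 418.57506419, 199.00156989],
       [  0.        ,   0.        ,   1.        ]]), 'D': array([-0.10613992,  0.        ,  0.        ,  0.        ,  0.        ]), 'rvec': array([ 2.2325544 , -0.12386545,  0.04428318]), 'tvec': array([-0.45598636,  0.16457765,  1.49549407])}
top {'intrinsics': array([[482.12137612,   0.        , 320.09714607],
       [  0.        , 482.12137612, 202.67833253],
       [  0.        ,   0.        ,   1.        ]]), 'D': array([-0.0387841,  0.       ,  0.       ,  0.       ,  0.       ]), 'rvec': array([ 2.18921168, -2.18030724,  0.06031046]), 'tvec': array([0.03282342, 0.47112357, 1.4275396 ])}
```

View pics/side0.png

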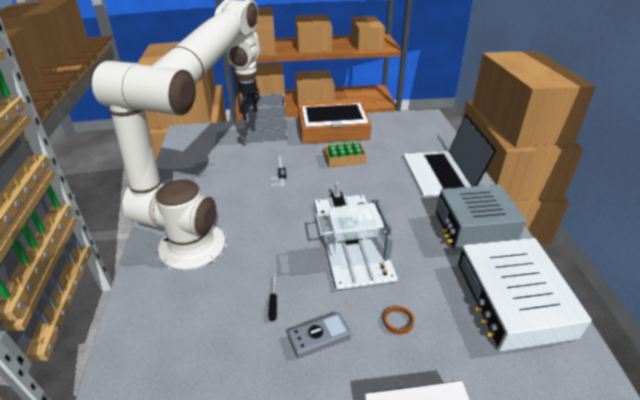

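View pics/top0.png

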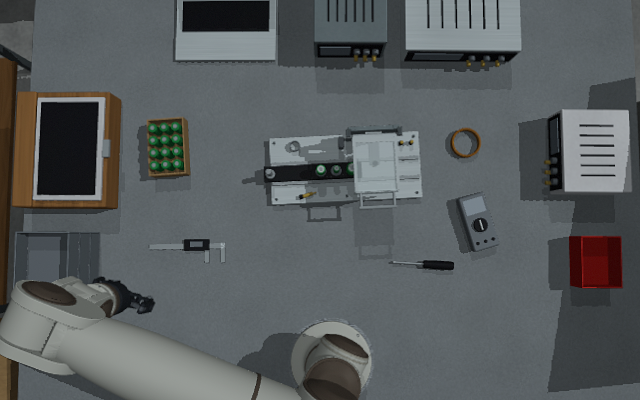

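The top view shows the station at about px (265–422, 130–205), with the guard around (375,165), the post at (270,174) and the cells near (320–350,170). I'll zoom in.

```bash
python3 - <<'E'
import cv2,numpy as np
p=np.load("top0.npz")["p"][:,:,::-1]
cv2.imwrite("pics/topz.png",cv2.resize(p[120:225,255:430],None,fx=4.5,fy=4.5,interpolation=cv2.INTER_CUBIC))
p=np.load("side0.npz")["p"][:,:,::-1]
cv2.imwrite("pics/sidez.png",cv2.resize(p[175:295,295:415],None,fx=5,fy=5,interpolation=cv2.INTER_CUBIC))
E
```

```text
(no output)
```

View pics/topz.png

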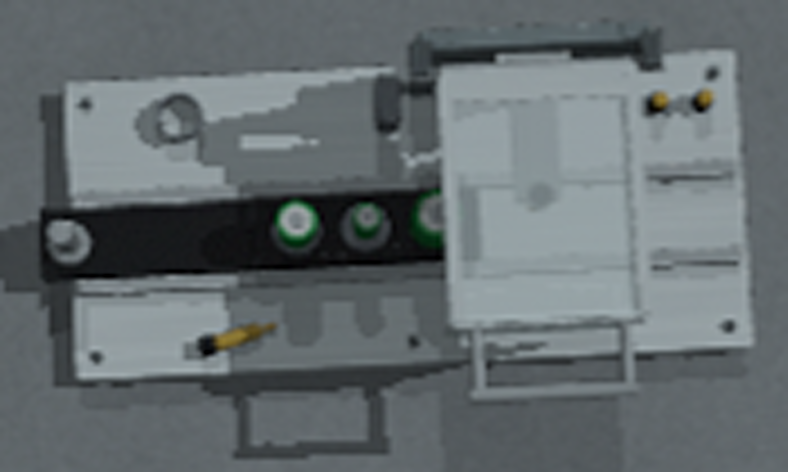

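View pics/sidez.png

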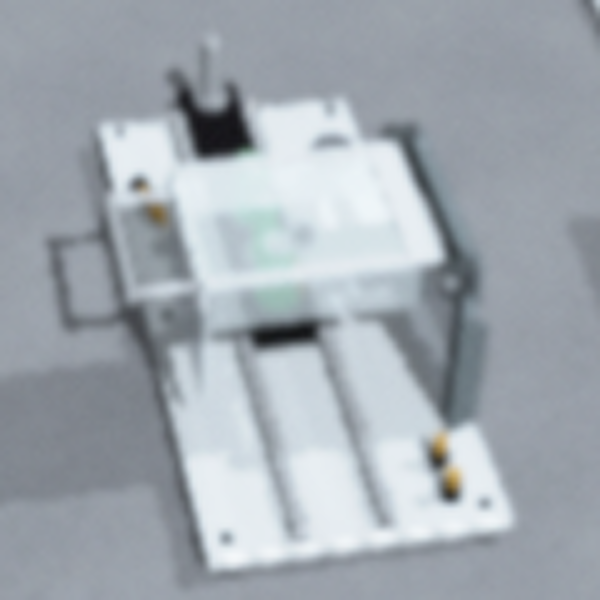

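```bash
cat > h.py <<'E'
import cv2,numpy as np
from workcell import camera_params
def cam(n):
    c=camera_params(n);return c["intrinsics"],c["D"],c["rvec"],c["tvec"]
def proj(n,P):
    K,D,r,t=cam(n);return cv2.projectPoints(np.array(P,float).reshape(-1,3),r,t,K,D)[0].reshape(-1,2)
def at_z(n,uv,z):
    K,D,r,t=cam(n);R=cv2.Rodrigues(r)[0]
    x=cv2.undistortPoints(np.array(uv,float).reshape(-1,1,2),K,D).reshape(-1,2)
    d=np.c_[x,np.ones(len(x))]@R; o=-R.T@t
    s=(z-o[2])/d[:,2]; return o+d*s[:,None]
def crop(n,p,x0,y0,x1,y1,f,out,pts=None):
    im=cv2.resize(p[y0:y1,x0:x1,::-1],None,fx=f,fy=f,interpolation=cv2.INTER_CUBIC)
    if pts is not None:
        for u,v in pts: cv2.drawMarker(im,(int((u-x0+.5)*f),int((v-y0+.5)*f)),(0,0,255),cv2.MARKER_CROSS,10,1)
    cv2.imwrite(out,im)
E
python3 - <<'E'
from h import *
p=np.load("top0.npz")["p"]
Z=lambda L:[(255+u/4.5-.5,120+v/4.5-.5) for u,v in L]
c=Z([(65,82),(738,50),(752,345),(78,380)])
P=at_z("top",c,.022);print(P)
for i in range(4):print(np.linalg.norm(P[i]-P[(i+1)%4]))
print("post",at_z("top",Z([(70,240)]),.095))
print("cells",at_z("top",Z([(297,220),(367,217),(435,213)]),.095))
print("bar",at_z("top",Z([(475,395),(635,390)]),.160))
crop("top",p,255,140,355,190,8,"pics/a.png")
crop("top",p,340,120,430,215,6,"pics/b.png")
E
```

```text
[[ 0.66590886  0.18953163  0.022     ]
 [ 0.68899313 -0.26050865  0.022     ]
 [ 0.49115002 -0.26782261  0.022     ]
 [ 0.46622083  0.178571    0.022     ]]
0.45063192649627726
0.1979782520182
0.4470891609104629
0.19998861507230722
post [[0.55033424 0.17663081 0.095     ]]
cells [[ 0.56346979  0.03332032  0.095     ]
 [ 0.56552127 -0.01084501  0.095     ]
 [ 0.56821157 -0.05374376  0.095     ]]
bar [[ 0.44974536 -0.07402438  0.16      ]
 [ 0.45310063 -0.1696522   0.16      ]]
```

View pics/a.png

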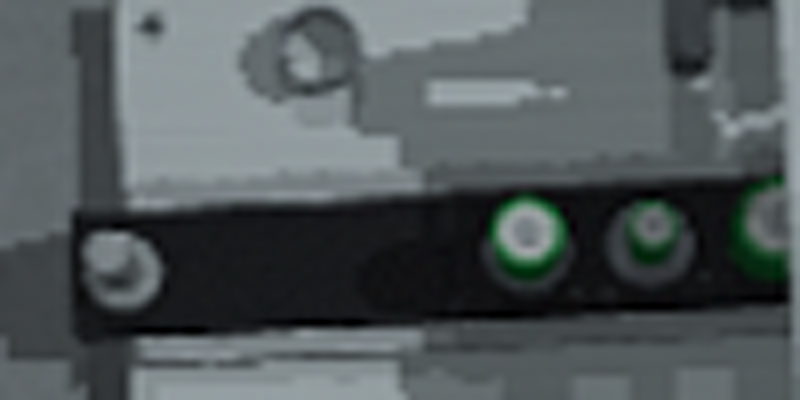

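View pics/b.png

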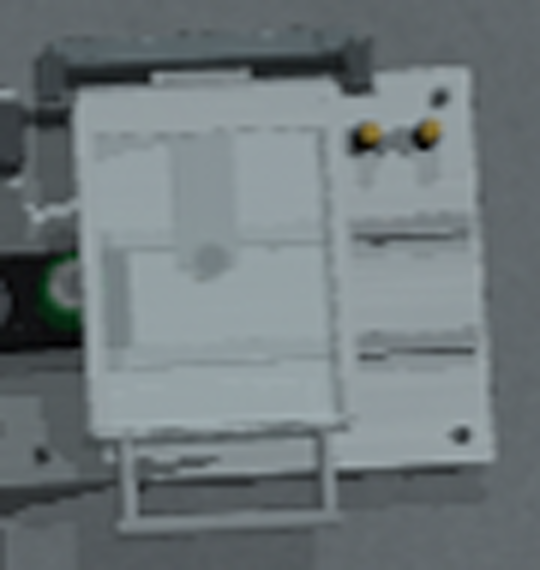

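The rightmost (−y) cell shows a full-width green jacket and no sleeve, so it is the thickest. The left cell (26 mm) and the middle one (18 mm) both show grey sleeves. Next I'll overlay a station-pose estimate on both views to check it.

```bash
cat > st.py <<'E'
from h import *
a=np.radians(3.0); O=np.array([0.5715,-0.115,0])
def W(P):
    P=np.array(P,float).reshape(-1,3);c,s=np.cos(a),np.sin(a)
    return O+np.c_[c*P[:,0]-s*P[:,1],s*P[:,0]+c*P[:,1],P[:,2]]
def S(P):
    P=np.array(P,float).reshape(-1,3)-O;c,s=np.cos(a),np.sin(a)
    return np.c_[c*P[:,0]+s*P[:,1],-s*P[:,0]+c*P[:,1],P[:,2]]
E
python3 - <<'E'
from st import *
pts=W([[0,0,.1],[0,.0615,.095],[0,.1065,.095],[0,.1515,.095],[0,.3015,.095],[-.12,.05,.16],[-.12,-.05,.16],[-.077,.058,.171],[-.077,-.058,.171],[.075,.058,.171],[.11,.3,.022],[.11,-.15,.022],[-.09,-.15,.022],[-.09,.3,.022]])
for n,b,f in(("top",(250,115,430,220),4.4),("side",(295,175,415,295),5)):
    p=np.load(n+"0.npz")["p"]; q=proj(n,pts);print(n,q[:7].round(1).tolist())
    crop(n,p,*b,f,f"pics/{n}_ov.png",q)
E
```

```text
top [[372.9, 165.5], [351.1, 166.8], [335.3, 167.6], [319.5, 168.4], [266.8, 170.9], [359.1, 207.5], [396.2, 205.7]]
side [[354.6, 233.4], [350.6, 222.5], [347.8, 214.1], [345.1, 206.2], [337.1, 182.2], [316.4, 214.0], [321.3, 234.5]]
```

View pics/top_ov.png

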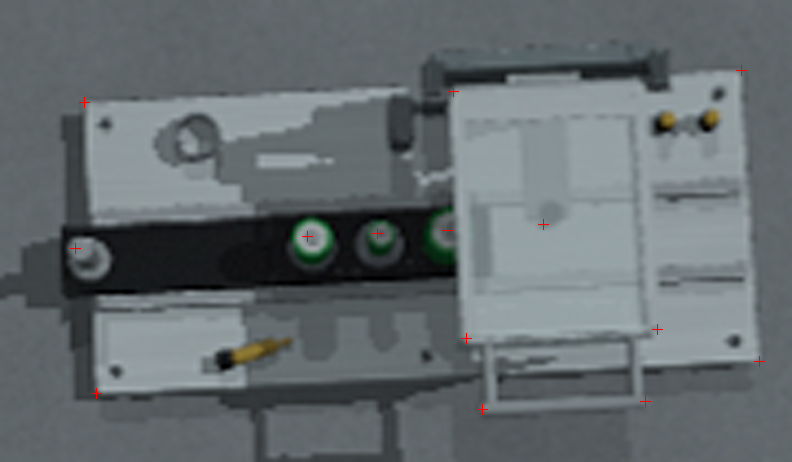

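View pics/side_ov.png

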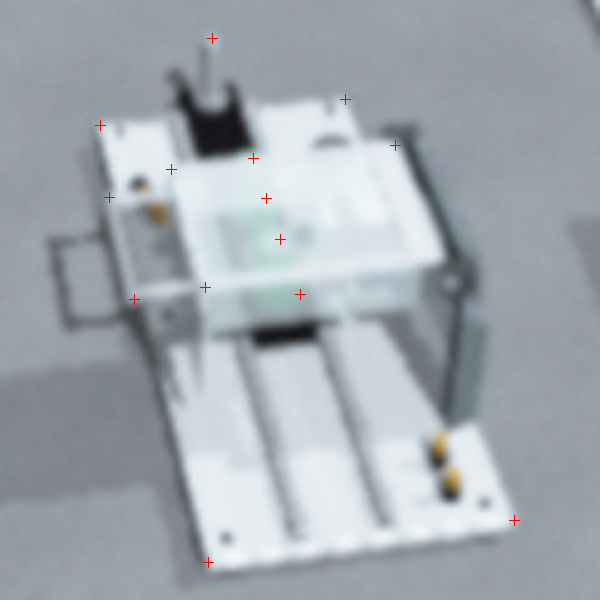

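```bash
python3 - <<'E'
from st import *
p=np.load("top0.npz")["p"];d=np.load("top0.npz")["d"]
crop("top",p,300,155,365,185,12,"pics/cells.png",proj("top",W([[0,.1515,.095],[0,.1065,.095],[0,.0615,.095]])))
crop("top",p,258,158,288,188,16,"pics/post.png",proj("top",W([[0,.3015,.095],[0,.3015,.036]])))
for r in range(162,178): print(r,(d[r,306:356:1]*1000).astype(int).tolist()) if r in(166,168,170) else 0
# green centroid
g=(p[:,:,1].astype(int)-p[:,:,0]>25); 
n,l,s,c=cv2.connectedComponentsWithStats(g[155:185,300:365].astype(np.uint8))
print(s,c+[300,155])
E
```

```text
166 [1429, 1431, 1427, 1424, 1427, 1417, 1423, 1415, 1414, 1418, 1418, 1373, 1369, 1372, 1377, 1370, 1368, 1372, 1373, 1417, 1415, 1425, 1421, 1419, 1417, 1418, 1421, 1419, 1374, 1368, 1370, 1369, 1371, 1371, 1423, 1418, 1420, 1420, 1417, 1411, 1418, 1367, 1369, 1368, 1373, 1373, 1370, 1367, 1289, 1291]
168 [1431, 1430, 1422, 1423, 1431, 1415, 1420, 1420, 1420, 1418, 1425, 1374, 1370, 1369, 1365, 1367, 1370, 1369, 1374, 1373, 1418, 1415, 1416, 1417, 1423, 1433, 1416, 1416, 1369, 1368, 1369, 1375, 1372, 1366, 1419, 1417, 1413, 1411, 1419, 1419, 1436, 1373, 1372, 1368, 1368, 1366, 1373, 1368, 1289, 1292]
170 [1428, 1428, 1427, 1427, 1426, 1418, 1413, 1423, 1418, 1419, 1422, 1371, 1374, 1365, 1371, 1373, 1371, 1366, 1367, 1364, 1419, 1417, 1420, 1411, 1417, 1419, 1417, 1421, 1383, 1370, 1369, 1369, 1370, 1385, 1415, 1417, 1415, 1422, 1424, 1414, 1428, 1387, 1369, 1373, 1373, 1368, 1375, 1369, 1292, 1291]
[[   0    0   65   30 1843]
 [  46    7    7   13   36]
 [  16    9   10   11   49]
 [  33   10    7    8   22]] [[331.92078133 169.50515464]
 [349.11111111 169.61111111]
 [320.57142857 169.44897959]
 [336.09090909 169.        ]]
```

View pics/cells.png

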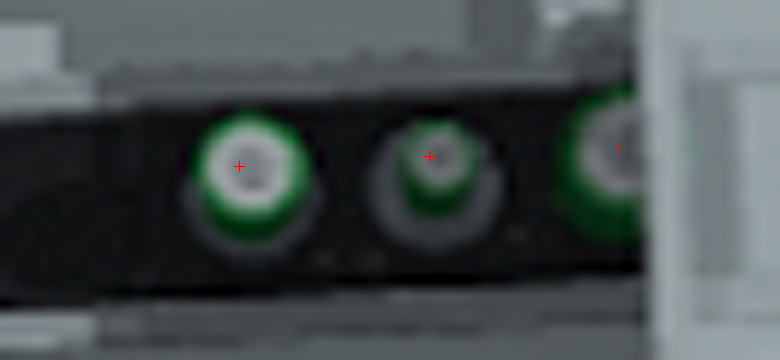

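View pics/post.png

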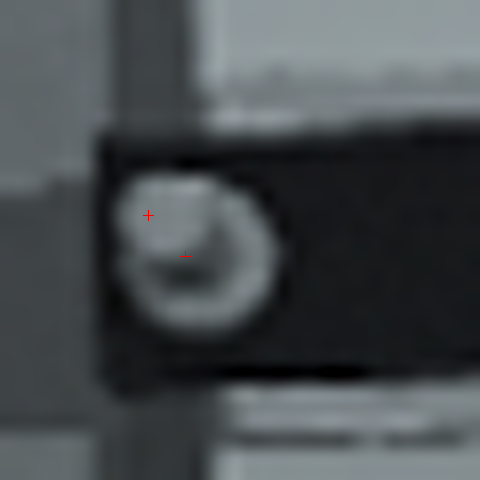

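```bash
python3 - <<'E'
from st import *
u=[(320.5,168.67),(335.9,167.83),(351.6,166.9),(267.8,170.8)]
P=at_z("top",u,.095);print(P.round(4),S(P).round(4),sep="\n")
E
```

```text
[[ 0.5627  0.0333  0.095 ]
 [ 0.5652 -0.0104  0.095 ]
 [ 0.568  -0.055   0.095 ]
 [ 0.5561  0.1831  0.095 ]]
[[-0.0011  0.1486  0.095 ]
 [-0.0008  0.1048  0.095 ]
 [-0.0003  0.0601  0.095 ]
 [ 0.0003  0.2985  0.095 ]]
```

>>> servo_tool --steps '[{"x": 40,"y": -40,"z": 0,"yaw": 4},{"x": 80,"y": -80,"z": 0,"yaw": 8},{"x": 120,"y": -120,"z": 0,"yaw": 12},{"x": 160,"y": -160,"z": 0,"yaw": 16},{"x": 200,"y": -200,"z": 0,"yaw": 20},{"x": 240,"y": -240,"z": 0,"yaw": 24},{"x": 285,"y": -280,"z": 0,"yaw": 28},{"x": 325.5,"y": -316,"z": 0,"yaw": 28},{"x": 325.5,"y": -316,"z": 0,"yaw": 28},{"x": 325.5,"y": -316,"z": -40,"yaw": 28},{"x": 325.5,"y": -316,"z": -70,"yaw": 28},{"x": 325.5,"y": -316,"z": -70,"yaw": 28}]' --grip 60

```text
time: 1.6
ee_pos: [0.5545, 0.1833, 0.1803]
tcp_rot: [-179.9, -0.3, -176.8]
wrist_force: [-0.5, -0.1, -0.2]
opening: 0.0601
```

>>> servo_tool --steps '[{"x": 1.5,"y": 0,"z": -35,"yaw": 0},{"x": 1.5,"y": 0,"z": -70,"yaw": 0},{"x": 1.5,"y": 0,"z": -98,"yaw": 0},{"x": 1.5,"y": 0,"z": -98,"yaw": 0},{"x": 1.5,"y": 0,"z": -98,"yaw": 0}]'

```text
time: 2.22
ee_pos: [0.5567, 0.1839, 0.0846]
tcp_rot: [-179.9, -0.1, -176.7]
wrist_force: [0.2, 0.2, 0.8]
opening: 0.0603
```

```bash
python3 - <<'E'
from st import *
from workcell import *
p,d=camera("top");np.savez("top1.npz",p=p,d=d);crop("top",p,240,110,430,220,4.2,"pics/t1.png")
p,d=camera("side");np.savez("side1.npz",p=p,d=d);crop("side",p,295,155,415,295,4.2,"pics/s1.png")
o=get_obs();print(o['ee_pos'],o['tcp_rot'],o['wrist_force'],o['opening'])
E
```

```text
[0.55685425 0.18377532 0.08456788] [-1.79914837e+02 -9.44696102e-02 -1.76747981e+02] [-0.93838697  0.13227051 -0.36630582] 0.05966501777914606
```

View pics/t1.png

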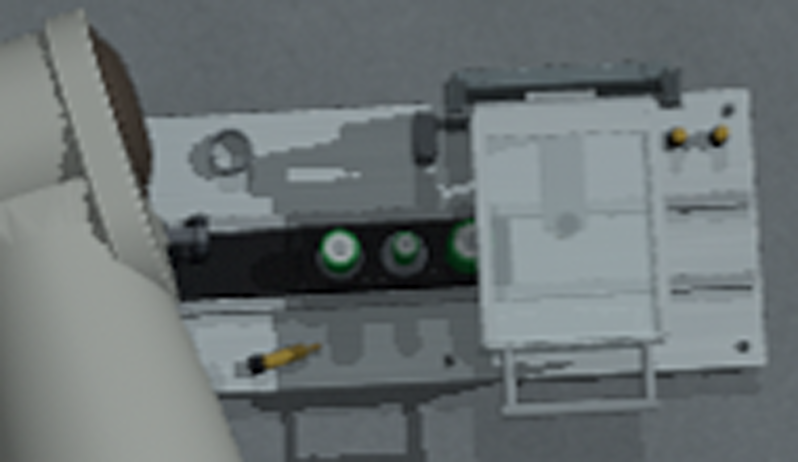

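View pics/s1.png

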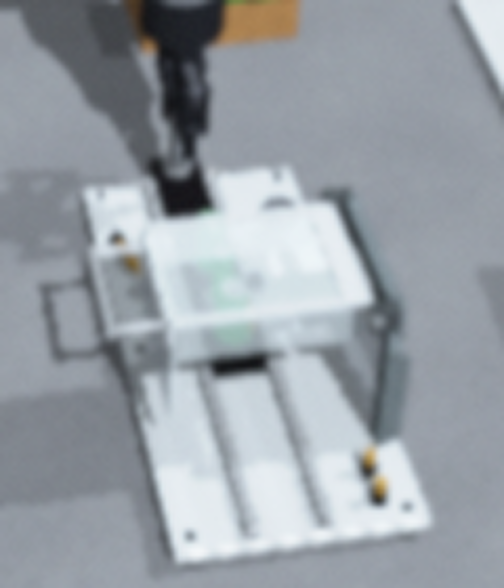

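Seen from the side, the fingers are around the post at about (178,160) in the crop. I'll close on it now.

>>> servo_tool --steps '[{"x": 0,"y": 0,"z": -2},{"x": 0,"y": 0,"z": -2},{"x": 0,"y": 0,"z": -2},{"x": 0,"y": 0,"z": -2},{"x": 0,"y": 0,"z": -2},{"x": 0,"y": 0,"z": -2}]' --grip 8 --grip_force 30

```text
schema error: expected keys x, y, z, yaw
```

```bash
python3 - <<'E'
from st import *
from workcell import *
p,d=camera("top");np.savez("top2.npz",p=p,d=d);crop("top",p,300,155,365,185,12,"pics/t2.png")
o=get_obs();print(o['ee_pos'],o['tcp_rot'],o['wrist_force'],o['opening'],S(o['ee_pos']))
E
```

```text
[0.55672137 0.18368846 0.08421214] [-1.79910141e+02 -1.17846368e-01 -1.76754781e+02] [ 0.22462948 -0.23492387  0.76014656] 0.059745780515379605 [[0.00087377 0.29905257 0.08421214]]
```

View pics/t2.png

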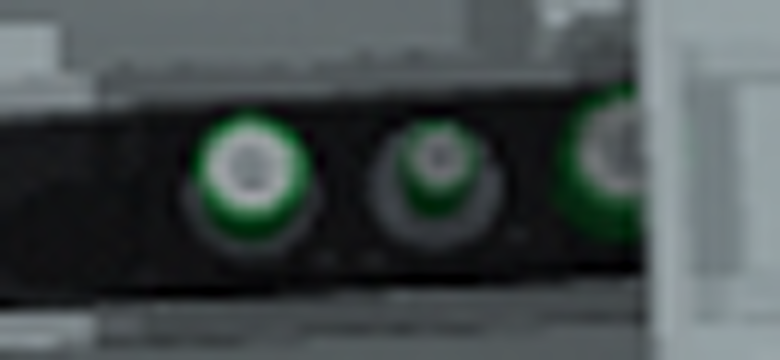

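The call was refused because the rows lacked a yaw value, so nothing moved. I'll repeat it with yaw included.

>>> servo_tool --steps '[{"x": 0,"y": 0,"z": -2,"yaw": 0},{"x": 0,"y": 0,"z": -2,"yaw": 0},{"x": 0,"y": 0,"z": -2,"yaw": 0},{"x": 0,"y": 0,"z": -2,"yaw": 0},{"x": 0,"y": 0,"z": -2,"yaw": 0},{"x": 0,"y": 0,"z": -2,"yaw": 0}]' --grip 8 --grip_force 30

```text
time: 3.12
ee_pos: [0.5568, 0.1835, 0.0826]
tcp_rot: [-179.9, -0.1, -176.8]
wrist_force: [-1.6, -3.6, 6.0]
opening: 0.015
```

```bash
python3 - <<'E'
from st import *
from workcell import *
p,d=camera("top");np.savez("top2.npz",p=p,d=d);crop("top",p,300,155,365,185,12,"pics/t2b.png")
o=get_obs();print(o['ee_pos'],o['tcp_rot'],o['wrist_force'],o['opening'],S(o['ee_pos']))
E
```

```text
[0.55683979 0.18348385 0.08259087] [-1.79892954e+02 -9.18224308e-02 -1.76765765e+02] [-0.64896792 -4.10400868  5.83248367] 0.014884087158974098 [[0.00098132 0.29884204 0.08259087]]
```

View pics/t2b.png

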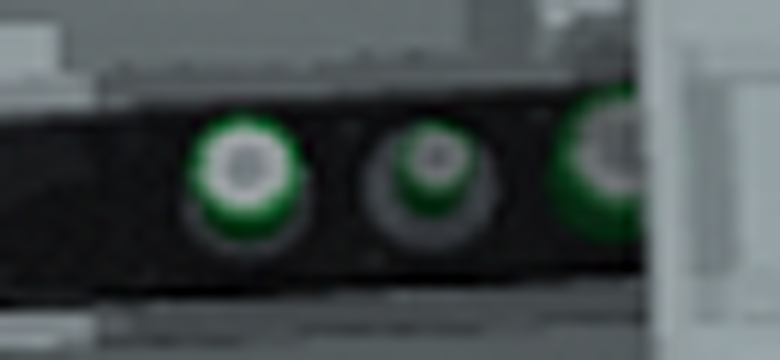

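The post is gripped at a 15 mm opening, and the tray moved about 1 mm to +y. I'll slide it 60 mm towards the station's −y, gently.

>>> servo_tool --steps '[{"x": 0.1,"y": -2,"z": 0,"yaw": 0},{"x": 0.3,"y": -6,"z": 0,"yaw": 0},{"x": 0.6,"y": -12,"z": 0,"yaw": 0},{"x": 1.0,"y": -19,"z": 0,"yaw": 0},{"x": 1.4,"y": -26,"z": 0,"yaw": 0},{"x": 1.7,"y": -33,"z": 0,"yaw": 0},{"x": 2.1,"y": -40,"z": 0,"yaw": 0},{"x": 2.5,"y": -47,"z": 0,"yaw": 0},{"x": 2.8,"y": -53,"z": 0,"yaw": 0},{"x": 3.0,"y": -58,"z": 0,"yaw": 0},{"x": 3.1,"y": -60,"z": 0,"yaw": 0},{"x": 3.1,"y": -60,"z": 0,"yaw": 0}]'

```text
time: 4.68
ee_pos: [0.56, 0.124, 0.0826]
tcp_rot: [-180.0, -0.1, -176.7]
wrist_force: [1.1, 4.6, 3.4]
opening: 0.0148
```

```bash
python3 - <<'E'
from st import *
from workcell import *
p,d=camera("top");np.savez("top3.npz",p=p,d=d);crop("top",p,315,150,405,195,8.8,"pics/t3.png")
p,d=camera("side");np.savez("side3.npz",p=p,d=d);crop("side",p,325,195,385,255,10,"pics/s3.png")
o=get_obs();print(o['ee_pos'],o['tcp_rot'],o['wrist_force'],o['opening'],S(o['ee_pos']))
E
```

```text
[0.56000488 0.12403147 0.08256094] [-1.79948479e+02 -8.05181695e-02 -1.76741834e+02] [0.61816292 4.71949599 2.13247367] 0.014872712165223187 [[0.00103058 0.23930549 0.08256094]]
```

View pics/t3.png

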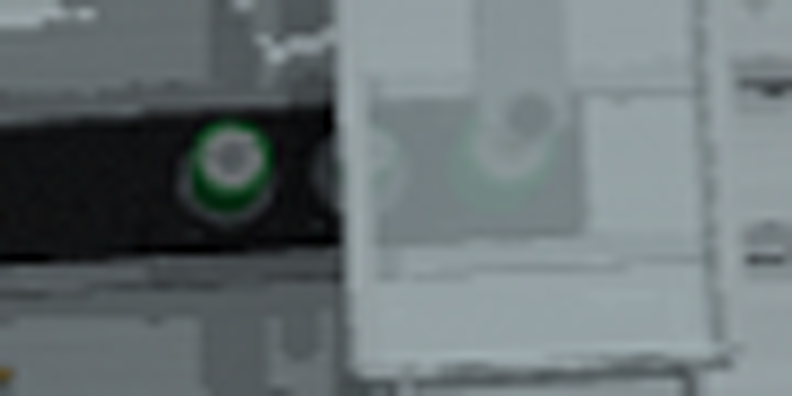

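View pics/s3.png

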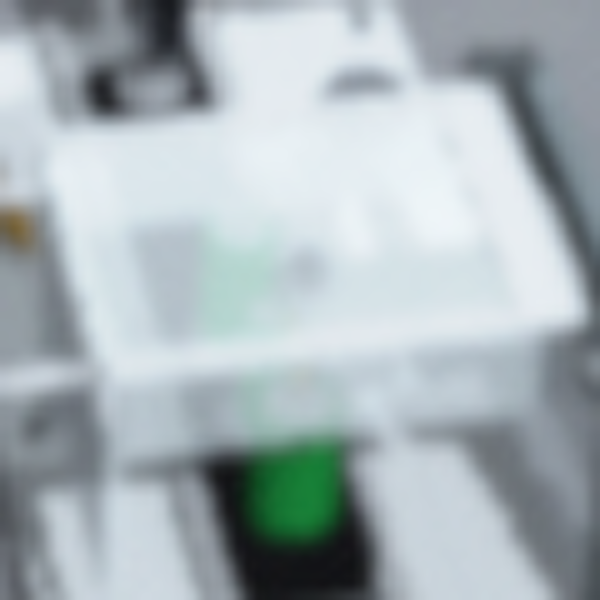

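```bash
python3 - <<'E'
from st import *
for n in("top","side"):
    K,D,r,t=cam(n);print(n,-cv2.Rodrigues(r)[0].T@t)
    print(proj(n,W([[0,0,.1],[0,0,.12],[0,0,.15],[0,0,.095],[-.0065,0,.095],[0,.09,.095]])).round(2).tolist())
p=np.load("top3.npz")["p"]
def enh(p,x0,y0,x1,y1,f,out):
    c=p[y0:y1,x0:x1].astype(float);lo=np.percentile(c,2,(0,1));hi=np.percentile(c,98,(0,1))
    c=np.clip((c-lo)/(hi-lo)*255,0,255).astype(np.uint8);crop("",c,0,0,x1-x0,y1-y0,f,out)
enh(p,356,150,400,186,16,"pics/t3e.png")
p=np.load("side3.npz")["p"]
enh(p,335,215,380,245,16,"pics/s3e.png")
E
```

```text
top [0.37894379 0.02205857 1.45492925]
[[372.92, 165.51], [373.64, 164.51], [374.76, 162.93], [372.74, 165.76], [372.87, 168.03], [341.09, 167.3]]
side [ 0.35262707 -1.11862143  1.04682956]
[[354.65, 233.39], [354.92, 228.92], [355.33, 222.05], [354.58, 234.5], [352.68, 234.72], [348.79, 217.15]]
```

View pics/t3e.png

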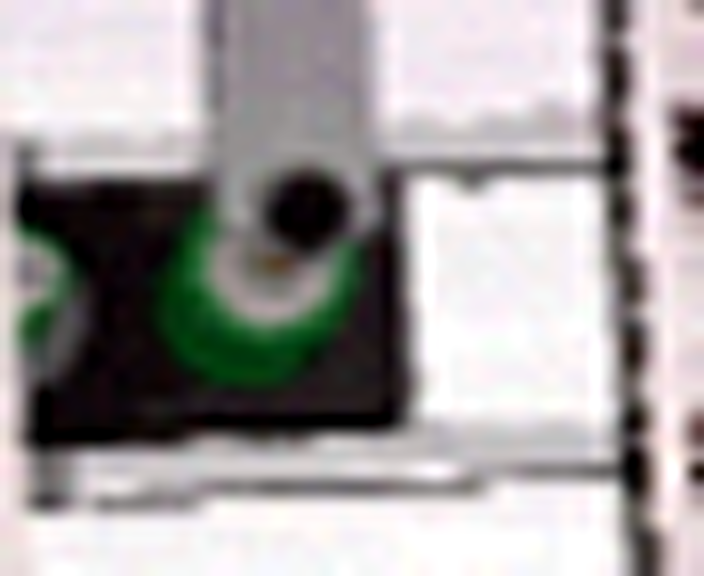

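View pics/s3e.png

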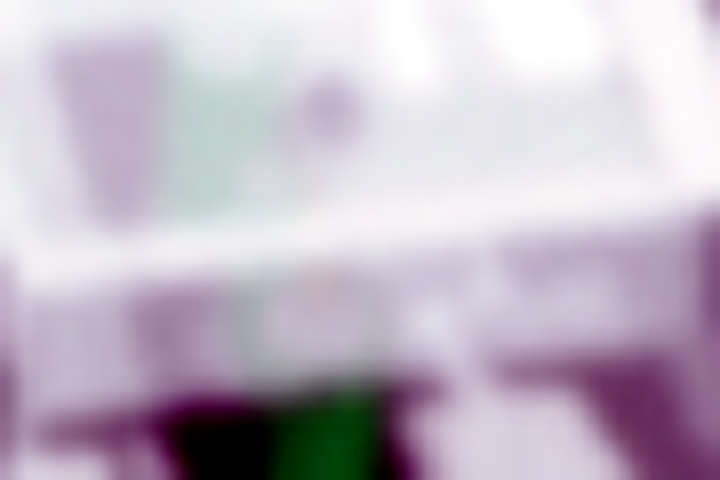

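```bash
python3 - <<'E'
from st import *
p=np.load("top3.npz")["p"].astype(int)
print("R-B");print((p[162:174,364:382,0]-p[162:174,364:382,2]))
print("G-R");print((p[160:178,362:384,1]-p[160:178,362:384,0]))
print("lum");print(p[160:178,362:384].sum(2)//3)
# mid cell
print("mid G-R");print((p[160:176,332:350,1]-p[160:176,332:350,0]));print(p[160:176,332:350].sum(2)//3)
E
```

```text
R-B
[[-14 -14 -14 -14 -14 -15 -16 -15 -15 -15 -15 -14 -14 -14 -15 -15 -14 -15]
 [-14 -13 -13 -15 -16 -15 -15 -15 -15 -15 -15 -15 -15 -15 -15 -16 -15 -15]
 [-15 -14 -15 -16 -17 -16 -15 -15 -15 -14 -14 -14 -14 -15 -15 -15 -15 -15]
 [-15 -14 -15 -16 -16 -15 -14 -14 -14 -15 -14 -15 -15 -16 -16 -13 -14 -16]
 [-14 -15 -16 -17 -17 -14 -14 -14 -11  -9 -13 -15 -16 -17 -16 -14 -14 -15]
 [-15 -16 -15 -17 -17 -14 -14 -14 -14 -14 -14 -14 -15 -17 -16 -15 -15 -15]
 [-14 -15 -16 -17 -17 -16 -14 -14 -15 -14 -15 -14 -16 -17 -15 -15 -15 -14]
 [-14 -15 -16 -17 -17 -17 -15 -14 -14 -14 -15 -15 -17 -16 -14 -15 -14 -15]
 [-14 -15 -16 -17 -17 -18 -17 -17 -16 -16 -17 -17 -17 -14 -15 -15 -14 -15]
 [-14 -14 -15 -17 -16 -17 -17 -17 -17 -18 -18 -17 -16 -14 -14 -14 -14 -15]
 [-14 -15 -14 -17 -17 -17 -17 -17 -17 -17 -16 -15 -15 -14 -14 -14 -15 -15]
 [-15 -14 -13 -15 -15 -17 -17 -16 -16 -17 -16 -15 -14 -15 -15 -15 -14 -15]]
G-R
[[13 12 12 12 12 11 12 12 12 13 13 12 12 11 13 12 12 13 11 12 12 12]
 [11 12 11 11 12 11 11 11 13 12 12 12 10 11 12 11 12 12 10 11 12 12]
 [11 10 11 11 11 11 12 13 13 12 12 11 11 11 11 11 11 
[... 4152 characters left out ...]
 63  31  13  16  16  13]
 [ 16  18  16  19  33  59  87  95  86  84  90 105  92  31  12  15  11   9]
 [ 16  17  12  33  44  56  96 102  84  85  91 107  98  34  15  18  14  14]
 [ 18  18  14  35  46  36  87 113  98  93 104 105  73  34  24  15  13  12]
 [ 18  19  15  44  54  22  55  88 107 114 105  77  45  35  28  14  14  12]
 [ 16  16  18  48  55  18  27  47  63  66  60  38  39  44  22  14  12  14]
 [ 15  15  15  35  47  30  18  21  25  23  20  24  43  48  11  14  10  14]
 [ 19  17  16  22  37  46  32  21  18  19  26  43  48  28  13  15  13  14]
 [ 17  18  19  15  21  31  45  51  44  44  48  44  26  13  15  15  14  15]
 [ 14  16  18  18  16  13  19  29  38  32  25  20  11  17  19  15  15  13]]
```

Through the guard, the top view shows the amber probe tip at about (372.7,166) and the thick cell's terminal centred at about (372.6,166). They agree to within roughly 0.5 mm. I'll release the post and lift off.

>>> servo_tool --steps '[{"x": 0,"y": 0,"z": 0,"yaw": 0},{"x": 0,"y": 0,"z": 0,"yaw": 0},{"x": 0,"y": 0,"z": 0,"yaw": 0},{"x": 0,"y": 0,"z": 0,"yaw": 0},{"x": 0,"y": 0,"z": 10,"yaw": 0},{"x": 0,"y": 0,"z": 40,"yaw": 0},{"x": 0,"y": 0,"z": 80,"yaw": 0},{"x": 0,"y": 0,"z": 130,"yaw": 0},{"x": 0,"y": 0,"z": 180,"yaw": 0},{"x": 0,"y": 0,"z": 190,"yaw": 0}]' --grip 50

```text
time: 6.02
ee_pos: [0.5608, 0.1242, 0.2772]
tcp_rot: [180.0, 0.3, -176.7]
wrist_force: [0.2, -0.3, 0.3]
opening: 0.0501
```

```bash
python3 - <<'E'
from st import *
from workcell import *
p,d=camera("top");np.savez("top4.npz",p=p,d=d);crop("top",p,315,150,405,195,8.8,"pics/t4.png")
o=get_obs();print(o['time'],o['ee_pos'],o['tcp_rot'],o['q'],o['wrist_force'],o['opening'])
p=p.astype(int)
print((p[162:172,364:382,0]-p[162:172,364:382,2]));print(p[160:172,362:384].sum(2)//3)
print((p[160:174,362:384,1]-p[160:174,362:384,0]))
# where to
b=W([[-.12,0,.163]]);print("bar tcp",b)
E
```

```text
6.075 [0.56064099 0.12416208 0.27629306] [-179.99183653    0.19785571 -176.74139093] [ 1.25056827e+01  8.79328702e+00  1.68469818e+01  9.78597221e+01
 -3.98511826e-02  9.24702026e+00] [-0.44521028 -0.75125866  1.05493242] 0.050241942737742136
[[-14 -13 -13 -13 -13 -15 -15 -15 -15 -15 -14 -14 -13 -14 -15 -14 -14 -15]
 [-14 -13 -13 -15 -15 -16 -15 -14 -14 -14 -14 -14 -15 -14 -15 -15 -15 -15]
 [-14 -15 -15 -16 -17 -17 -15 -15 -14 -14 -14 -15 -15 -14 -15 -14 -15 -15]
 [-15 -14 -14 -17 -16 -15 -15 -14 -14 -14 -14 -14 -15 -16 -16 -15 -14 -15]
 [-15 -15 -15 -17 -16 -15 -14 -13 -10  -9 -13 -14 -15 -16 -15 -14 -14 -15]
 [-15 -14 -16 -17 -16 -15 -14 -14 -14 -13 -14 -14 -15 -16 -15 -14 -14 -15]
 [-14 -15 -16 -16 -18 -16 -15 -15 -15 -15 -14 -14 -15 -17 -14 -14 -14 -14]
 [-15 -15 -17 -17 -17 -17 -16 -14 -14 -13 -14 -15 -17 -16 -14 -14 -15 -15]
 [-14 -15 -16 -16 -17 -17 -16 -16 -16 -16 -16 -17 -17 -14 -14 -15 -14 -15]
 [-14 -15 -15 -17 -16 -16 -17 -17 -18 -17 -17 -17 -15 -14 -14 -14 -14 -15]]
[[150 150 151 151 150 149 142 139 142 142 141 139 136 135 139 142 143 138
  134 137 139 138]
 [127 127 128
[... 1325 characters left out ...]
10 11 11 11 12 11 12 12 13 13]
 [11 11 11 11 13 19 20 14 12 12 11 11 11 11 13 16 15 11 11 12 13 12]
 [11 11 11 11 15 21 20 14 11 10 10  9 11 11 14 18 15 10 11 12 13 13]
 [11 11 11 13 17 22 19 14 11 12 11 11 11 11 14 20 16 11 11 12 12 12]
 [11 11 11 13 18 20 22 18 13 12 12 13 11 12 16 19 11 11 10 11 12 12]
 [11 11 11 13 19 20 21 22 18 12 11 10 13 17 22 17 11 11 11 12 12 13]
 [11 12 10 13 18 20 20 21 21 20 18 19 21 22 19 13 10 11 11 12 13 12]
 [11 11 10 11 15 21 19 20 21 21 21 22 21 20 14 11 11 10 11 12 13 13]
 [11 11 11 10 12 17 21 19 19 20 20 20 18 14 11 11 11 11 11 11 13 12]
 [11 11 11 11 11 11 15 19 21 21 20 19 15 11 11 11 11 11 10 11 12 12]]
bar tcp [[ 0.45166446 -0.12128031  0.163     ]]
```

View pics/t4.png

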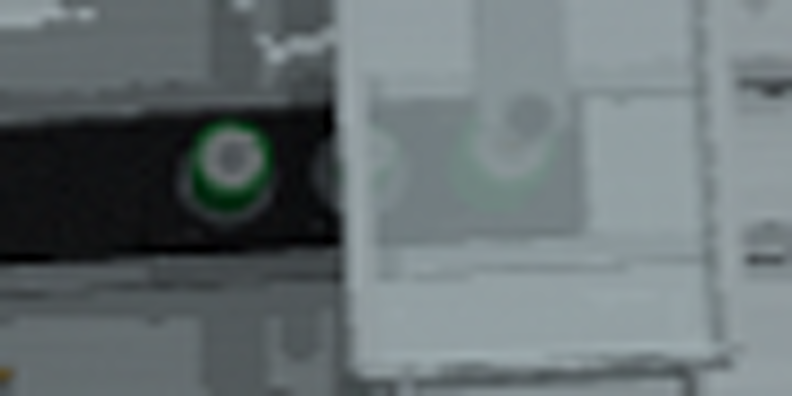

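The tray stayed put after release, with the terminal still under the tip. Next I move above the bar, with a −90° turn.

>>> servo_tool --steps '[{"x": -11,"y": -25,"z": 0,"yaw": -9},{"x": -22,"y": -49,"z": 0,"yaw": -18},{"x": -33,"y": -74,"z": 0,"yaw": -27},{"x": -44,"y": -98,"z": 0,"yaw": -36},{"x": -55,"y": -123,"z": 0,"yaw": -45},{"x": -66,"y": -147,"z": 0,"yaw": -54},{"x": -77,"y": -172,"z": 0,"yaw": -63},{"x": -88,"y": -196,"z": 0,"yaw": -72},{"x": -99,"y": -221,"z": 0,"yaw": -81},{"x": -109,"y": -245.5,"z": 0,"yaw": -90.3},{"x": -109,"y": -245.5,"z": 0,"yaw": -90.3},{"x": -109,"y": -245.5,"z": -20,"yaw": -90.3}]' --grip 34

```text
time: 7.58
ee_pos: [0.452, -0.1212, 0.2564]
tcp_rot: [179.9, 0.2, 93.1]
wrist_force: [0.5, -0.1, -0.2]
opening: 0.0339
```

```bash
python3 - <<'E'
from st import *
from workcell import *
p,d=camera("side");np.savez("side5.npz",p=p,d=d);crop("side",p,285,140,405,260,5,"pics/s5.png")
o=get_obs();print(o['time'],o['ee_pos'],o['tcp_rot'],o['q'],o['wrist_force'],o['opening'])
E
```

```text
7.625 [ 0.45137861 -0.12084099  0.25308194] [-1.79831549e+02  1.32229052e-01  9.31092755e+01] [-14.8874241   -6.19168816  -1.01860769  95.29243639  -0.17780409
  72.00367996] [ 1.76612082 -0.85422151 -0.55270815] 0.03428985295311263
```

View pics/s5.png

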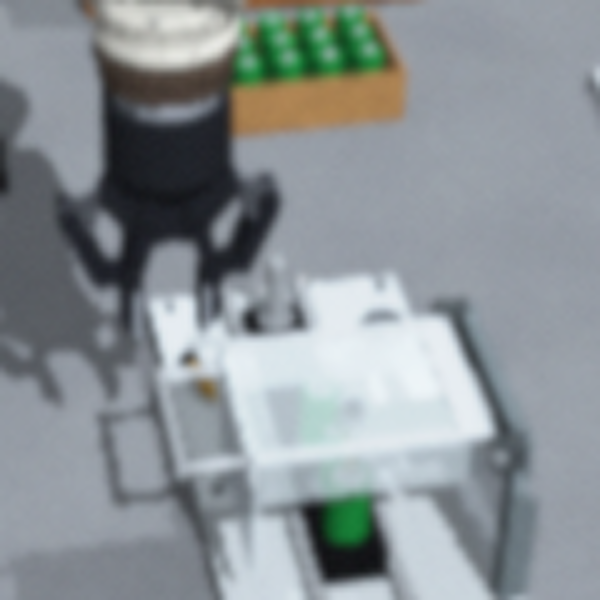

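The fingers are lined up over the bar, with the finger gap's middle at about (170,320) and the bar's middle at about (172,420) in the crop. I'll descend.

>>> servo_tool --steps '[{"x": 0,"y": 0,"z": -30,"yaw": 0},{"x": 0,"y": 0,"z": -55,"yaw": 0},{"x": 0,"y": 0,"z": -75,"yaw": 0},{"x": 0,"y": 0,"z": -90,"yaw": 0},{"x": 0,"y": 0,"z": -90,"yaw": 0},{"x": 0,"y": 0,"z": -90,"yaw": 0}]'

```text
time: 8.38
ee_pos: [0.4517, -0.1208, 0.1638]
tcp_rot: [-179.9, 0.1, 93.1]
wrist_force: [-1.1, -0.1, 0.5]
opening: 0.0342
```

```bash
python3 - <<'E'
from st import *
from workcell import *
p,d=camera("side");np.savez("side6.npz",p=p,d=d);crop("side",p,285,160,385,260,6,"pics/s6.png")
o=get_obs();print(o['time'],o['ee_pos'],o['tcp_rot'],o['wrist_force'],o['opening'])
E
```

```text
8.425 [ 0.4517675  -0.12083768  0.16394782] [-1.79895748e+02  1.53065823e-01  9.31374831e+01] [0.3820825  0.2044017  0.10441808] 0.034031538062366695
```

View pics/s6.png

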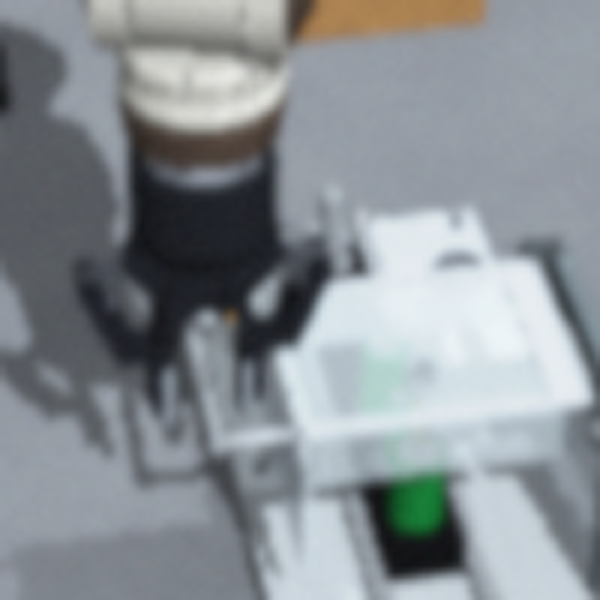

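The bar runs between the fingers, so I'll close gently.

>>> servo_tool --steps '[{"x": 0,"y": 0,"z": 0,"yaw": 0},{"x": 0,"y": 0,"z": 0,"yaw": 0},{"x": 0,"y": 0,"z": 0,"yaw": 0},{"x": 0,"y": 0,"z": 0,"yaw": 0},{"x": 0,"y": 0,"z": 0,"yaw": 0}]' --grip 4 --grip_force 25

```text
time: 9.05
ee_pos: [0.451, -0.121, 0.1647]
tcp_rot: [-179.8, 0.2, 93.1]
wrist_force: [-7.0, -0.4, 5.7]
opening: 0.009
```

```bash
python3 - <<'E'
from workcell import *
import numpy as np
o=get_obs();print(o['time'],o['ee_pos'],o['tcp_rot'],o['wrist_force'],o['opening'])
r0=np.array([-195,-5.]);a=np.radians(3)
for t in(2,5,9,14,20,26,32,38,43,47,49,50):
    c,s=np.cos(np.radians(t)),np.sin(np.radians(t))
    # x'=c*x+s*z ; z'=-s*x+c*z
    v=np.array([c*r0[0]+s*r0[1],-s*r0[0]+c*r0[1]])-r0
    print(t,(v[0]*np.cos(a)).round(1),(v[0]*np.sin(a)).round(1),v[1].round(1))
E
```

```text
9.05 [ 0.45101268 -0.12098647  0.1647242 ] [-1.79839563e+02  1.76645189e-01  9.31218341e+01] [-6.97617181 -0.43157427  5.66673288] 0.009020132069244072
2 -0.1 -0.0 6.8
5 0.3 0.0 17.0
9 1.6 0.1 30.6
14 4.6 0.2 47.3
20 10.0 0.5 67.0
26 17.5 0.9 86.0
32 26.9 1.4 104.1
38 38.2 2.0 121.1
43 48.9 2.6 134.3
47 58.3 3.1 144.2
49 63.2 3.3 148.9
50 65.7 3.4 151.2
```

>>> servo_tool --steps '[{"x": 0,"y": 0,"z": 3,"yaw": 0},{"x": 0,"y": 0,"z": 6.8,"yaw": 0},{"x": 0.3,"y": 0,"z": 17,"yaw": 0},{"x": 1.6,"y": 0.1,"z": 30.6,"yaw": 0},{"x": 4.6,"y": 0.2,"z": 47.3,"yaw": 0},{"x": 7.0,"y": 0.4,"z": 57,"yaw": 0},{"x": 10,"y": 0.5,"z": 67,"yaw": 0},{"x": 10,"y": 0.5,"z": 67,"yaw": 0}]'

```text
time: 10.05
ee_pos: [0.4608, -0.1205, 0.2327]
tcp_rot: [-179.8, 0.2, 93.1]
wrist_force: [-6.1, -0.0, -0.5]
opening: 0.0086
```

```bash
python3 - <<'E'
from st import *
from workcell import *
p,d=camera("side");np.savez("side7.npz",p=p,d=d);crop("side",p,285,140,405,260,5,"pics/s7.png")
o=get_obs();print(o['time'],o['ee_pos'],o['tcp_rot'],o['wrist_force'],o['opening'])
E
```

```text
10.1 [ 0.4606752  -0.12045999  0.23234589] [-1.79793708e+02  1.78903352e-01  9.31206174e+01] [-6.17567598  0.27922598 -0.07092197] 0.008755419790945164
```

View pics/s7.png

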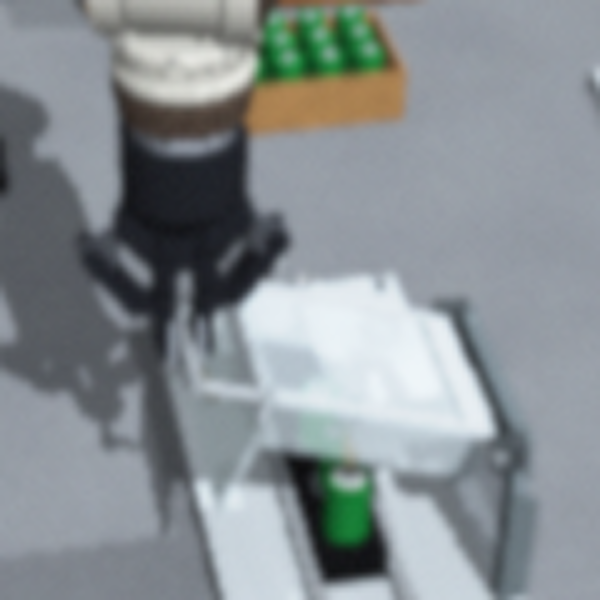

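The guard is at about 20°, and the terminal can be seen below it. I'll continue along the arc to 50°.

>>> servo_tool --steps '[{"x": 3,"y": 0.2,"z": 9,"yaw": 0},{"x": 7,"y": 0.4,"z": 18.5,"yaw": 0},{"x": 11.5,"y": 0.7,"z": 28,"yaw": 0},{"x": 16.5,"y": 0.9,"z": 36.5,"yaw": 0},{"x": 22,"y": 1.2,"z": 45,"yaw": 0},{"x": 28,"y": 1.5,"z": 53.5,"yaw": 0},{"x": 34,"y": 1.8,"z": 61,"yaw": 0},{"x": 39,"y": 2.1,"z": 66.7,"yaw": 0},{"x": 44,"y": 2.3,"z": 72,"yaw": 0},{"x": 49,"y": 2.6,"z": 77,"yaw": 0},{"x": 55,"y": 2.9,"z": 83.3,"yaw": 0},{"x": 55,"y": 2.9,"z": 83.3,"yaw": 0}]'

```text
time: 11.6
ee_pos: [0.515, -0.1175, 0.3182]
tcp_rot: [-179.8, 0.2, 93.1]
wrist_force: [-12.7, -0.5, 11.4]
opening: 0.0088
```

```bash
python3 - <<'E'
from st import *
from workcell import *
p,d=camera("side");np.savez("side8.npz",p=p,d=d);crop("side",p,285,140,405,260,5,"pics/s8.png")
p,d=camera("top");np.savez("top8.npz",p=p,d=d);crop("top",p,250,115,430,220,4.4,"pics/t8.png")
o=get_obs();print(o['time'],o['ee_pos'],o['tcp_rot'],o['wrist_force'],o['opening'])
e=S(o['ee_pos'])[0]-[0,0,.003];print(e)
print(np.degrees(np.arctan2(e[2]-.165,.075-e[0])+np.arctan2(5,195)))
E
```

```text
11.7 [ 0.5147555  -0.11748531  0.31797143] [-179.81182094    0.21771986   93.1148027 ] [-13.15135944  -0.05439511  11.00090774] 0.008829715710674663
[-0.0567968   0.00048788  0.31497143]
50.159384119567015
```

View pics/s8.png

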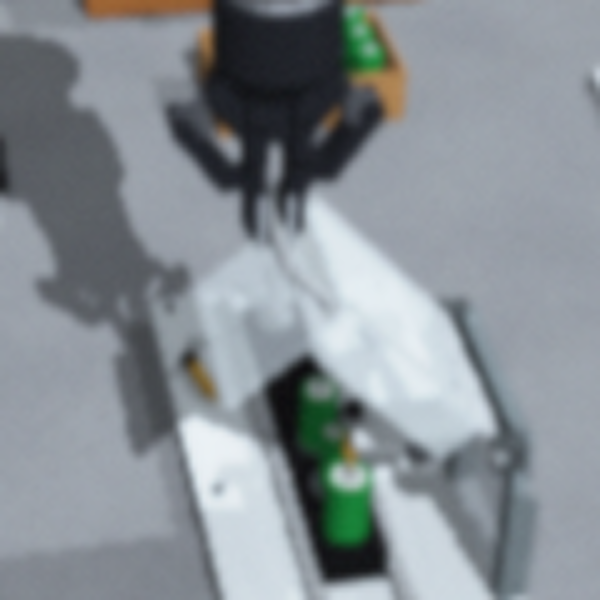

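View pics/t8.png

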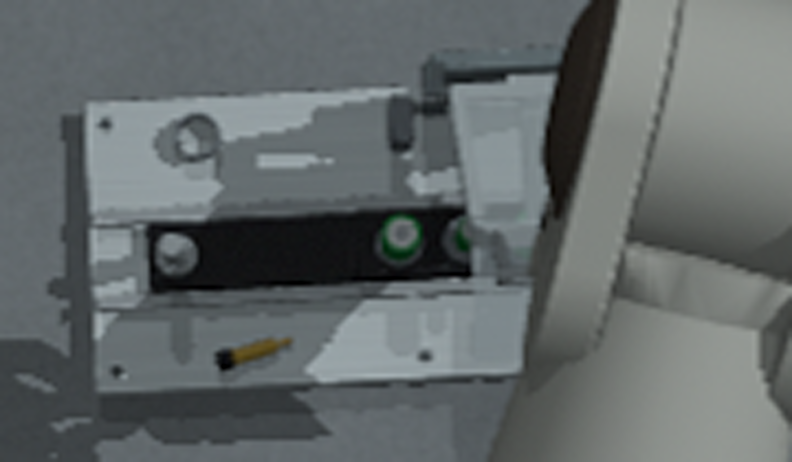

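The side view shows the guard open, the probe tip (345,450) directly above the thick cell's terminal (348,475), and all cells upright. I'll check the angle by overlaying the guard model, and ease off the radial force.

>>> servo_tool --steps '[{"x": -1,"y": 0,"z": 1,"yaw": 0},{"x": -1,"y": 0,"z": 1,"yaw": 0},{"x": -1,"y": 0,"z": 1,"yaw": 0}]'

```text
time: 12.08
ee_pos: [0.5147, -0.1175, 0.3184]
tcp_rot: [-179.8, 0.2, 93.1]
wrist_force: [5.9, -1.4, -8.5]
opening: 0.0088
```

```bash
python3 - <<'E'
from st import *
from workcell import *
o=get_obs();print(o['time'],o['ee_pos'],o['tcp_rot'],o['wrist_force'],o['opening'])
p,d=camera("side");np.savez("side9.npz",p=p,d=d)
def G(x,y,z,t):
    c,s=np.cos(np.radians(t)),np.sin(np.radians(t));X,Zz=x-.075,z-.165
    return [.075+c*X+s*Zz,y,.165-s*X+c*Zz]
im=None
for t,col in((45,(255,0,0)),(50,(0,0,255)),(55,(0,160,0))):
    P=W([G(-.12,.05,.16,t),G(-.12,-.05,.16,t),G(-.077,-.058,.171,t),G(.06,-.058,.171,t),G(.06,.058,.171,t),G(-.077,.058,.171,t)])
    q=proj("side",P)
    if im is None: im=cv2.resize(p[140:260,285:405,::-1],None,fx=5,fy=5,interpolation=cv2.INTER_CUBIC)
    z=((q-[285,140]+.5)*5).astype(int)
    cv2.line(im,tuple(map(int,z[0])),tuple(map(int,z[1])),col,1);cv2.polylines(im,[z[2:].reshape(-1,1,2).astype(np.int32)],True,col,1)
cv2.imwrite("pics/s9.png",im)
E
```

```text
12.075 [ 0.51474276 -0.11748486  0.31842042] [-179.8457323     0.20494229   93.12516932] [ 5.92162942 -1.37730693 -8.53252251] 0.008789285407155635
```

View pics/s9.png

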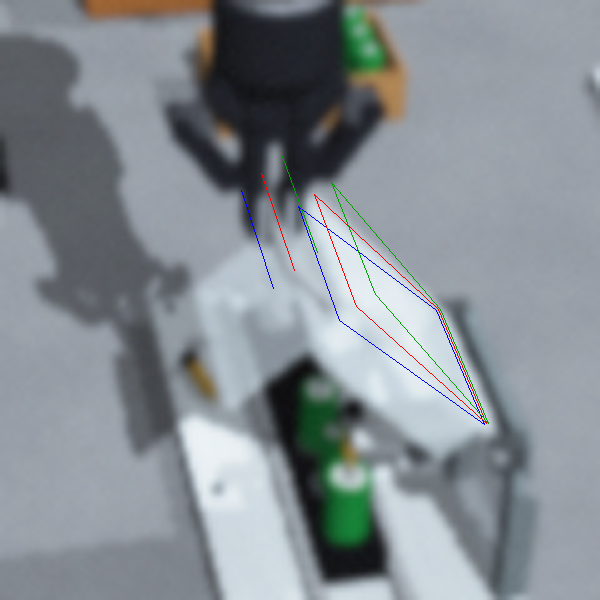

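The overlay at 50° (red) matches the guard's edges. I'll take out half of the last shift so the hold is nearly unloaded, then let it settle for a moment.

>>> servo_tool --steps '[{"x": 0.4,"y": 0,"z": -0.4,"yaw": 0},{"x": 0.4,"y": 0,"z": -0.4,"yaw": 0},{"x": 0.4,"y": 0,"z": -0.4,"yaw": 0},{"x": 0.4,"y": 0,"z": -0.4,"yaw": 0},{"x": 0.4,"y": 0,"z": -0.4,"yaw": 0},{"x": 0.4,"y": 0,"z": -0.4,"yaw": 0}]'

```text
time: 12.88
ee_pos: [0.5149, -0.1175, 0.3183]
tcp_rot: [-179.8, 0.2, 93.1]
wrist_force: [-6.6, -1.1, 3.1]
opening: 0.0089
```

```bash
python3 - <<'E'
from st import *
from workcell import *
p,d=camera("side");crop("side",p,325,200,385,260,10,"pics/s10.png")
o=get_obs();print(o['time'],o['ee_pos'],o['tcp_rot'],o['wrist_force'],o['opening'])
E
```

```text
12.925 [ 0.51486767 -0.11750651  0.31826261] [-179.83907028    0.20997381   93.1208005 ] [-5.84580203 -0.34501679  2.8990234 ] 0.009036207297320518
```

View pics/s10.png

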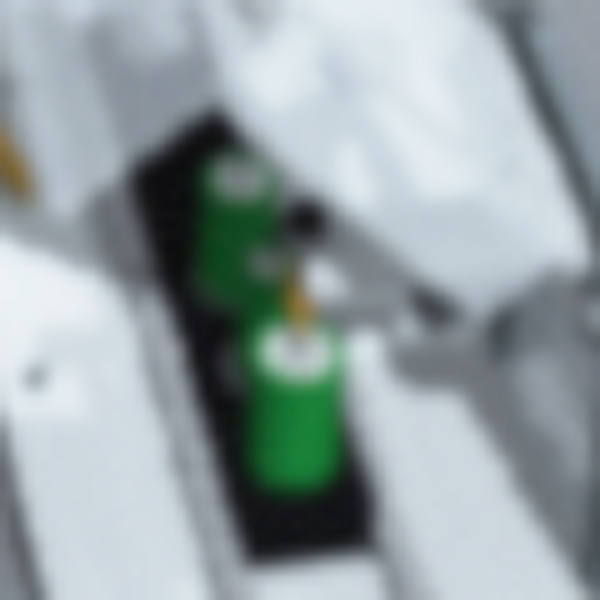

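The tip at crop (298,335) is right above the terminal centre at (297,347), which fits the expected 5 mm gap. The hold is steady at 7 N or less, so I'll hand in.

```bash
python3 -c "
from workcell import *
print(job_done())"
```

```text
the job is handed in; nothing more can be done
None
```

The thickest cell's terminal now stands under the probe tip, and the arm is still holding the guard open at about 50°. I handed the job in at about 13 s of the 54 s allowed.

**Tray:** I gripped the post, slid the tray about 60 mm towards the station's −y with the guard shut, then let go. The thickest cell was the one at the tray's −y end: it has a full-width green jacket and no sleeve.

**Alignment:** In the top view, taken through the shut guard, the terminal was within about 0.5 mm of the probe tip, and it had not shifted after I let go. With the guard open, the side view also showed the tip directly over the terminal. The thick and mid cells were seen upright; after lifting, the thin cell was mostly hidden.

**Guard:** The arm's position puts the opening at about 50°, and an overlay of the guard at 50° matched the side picture. The arm holds the bar with a 25 N grip and about 7 N at the wrist.

**Small disagreements:**
- One move call was refused because its rows lacked a yaw value; nothing moved.
- Closing on the post pulled the tray about 1 mm to +y, which I allowed for in the slide.
- The camera and arm positions differed by about 1 mm.
- While the guard was opening, the wrist force reached about 17 N until I shifted the hold slightly.

I did not touch the other things on the station or the table. I did not compare their positions separately at the end.

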